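# Slide the heavy battery pack home on its charger and start the charge

## Robot

A 7-joint arm with a two-finger parallel gripper is mounted at the origin on the work surface. World frame = base frame: x ahead of the robot, y to its left, z up, the work surface at z = 0. Lengths are in m, angles in rad, forces in N, time in s.
With the tool pointing down it reaches from about 0.4 to 0.85 m from the base axis. Payload 10.4 kg.
Tool frame: the origin (TCP) lies between the finger pads; the fingertips stand ahead of it and the grasp point (between the pads) lies 3 mm ahead of it (r.tips_ahead is the z of the fingertips in the tool frame, in m); z points along the fingers, y is the line along which they close (so a half turn about z gives the same grasp; the last joint's range is limited). The gripper opens to 87 mm and grips with 3 to 60 N. Pads are 19 mm wide; open, the fingers measure 117 mm over their backs; the gripper's body (75 mm by 190 mm) begins 51 mm behind the grasp point.
Start: joints at [1.194, 0.332, -0.065, 1.46, 0.022, 1.35, -0.088], TCP at [0.217, -0.586, 0.245] pointing down, gripper open.
Joint ranges: [-2.6, 2.6], [-0.5, 2.12], [-1.47, 1.34], [0.16, 2.42], [-1.27, 4.41], [0.06, 2.06], [-2.6, 2.6]. Speed limits (rad/s): [2.22, 2.22, 2.79, 2.79, 3.14, 3.14, 3.14].

## Interface

Orientations are given as a unit quaternion [x, y, z, w].
In Python, from bench import telemetry, camera, get_calibration, r gives the robot as it stands.
- The arm moves only by the tool drive_tool, never from a script. Its argument "series" is one flat list of numbers, 7 for each row, row after row: the turn, a rotation vector about the tool's x, y, z in units of 5 degrees (1.0 is 5 degrees), then the shift along the tool's x, y, z in units of 40 mm (1.0 is 40 mm), then the opening, from -1 (shut) to 1 (fully open). A call has 1 to 10 rows; each row is the pose to reach, as a shift and turn from the pose commanded when the call began, along the tool's axes at that moment; what a row does not reach only later rows make up. A row lasts 1/12 s, in which the tool goes at most 41.7 mm and 7.16 degrees, less where a joint would pass 70% of its speed; a pose out of reach is approached as far as the arm can. A call with a gripper value outside its range is refused whole. The fingers move at their own pace and stop on an object; "grip_force" is the grip in N (left out, the last holds). Time passes only in rows, so rows that repeat a pose let the fingers close. It gives the time, the measured TCP pose, the force, the opening and the grip force at its end, in the units of the state.
- telemetry.read_state(): the state, without advancing time (a new reading comes with each control period).
- camera(name): name is "scene" or "top" or "wrist"; returns the picture (384x512x3 uint8, red, green, blue); there is no depth.
- get_calibration(name): a dict with "fovy" (degrees; the focal length in pixels is half the picture's height over the tangent of half this angle, whatever the lens; pixels are square), "cx", "cy" (the principal point, pixels), "xyz" and "rotation" of the camera in the world. Camera axes: x right, y up, looking along -z (the intrinsics and any distortion apply to the point x, -y, -z); pixel columns grow to the right and rows downward; lengths in m; the calibration is good to about 2 mm. A picture is of the moment at which its call begins: read the wrist's pose just before it. get_calibration takes no time and is no camera call; for the wrist camera it gives the pose at the moment of the call.
- r.close_job(): hands the job in; it is judged then, once.
The state is a dict: "time": time; "joint_positions": joint angles; "joint_vel": joint speeds; "joint_torque": joint torques, N m; "ee_pos": TCP position; "eef_rot": TCP orientation; "ft_force": force on the tool from outside, world axes, zero at the start; "torque": the same for the moment, N m; "width": finger opening in m; "grip_force": force on a finger pad.
Only numpy, scipy, OpenCV 4.12 (cv2) and the standard library are available. Lean on these libraries where they do the work, as an engineer would, in place of code of your own. Each camera call takes 0.05 s, during which the arm holds its last target. There are 200 camera calls.

## Task

Push the tall, heavy battery pack along the bench, low down at its foot plate so that it slides and never rocks or tips, until it is fully home between the guide rails with its back against the charger. Then press the start button on the charger's side arm and let it come up again. Do not grip, lift or carry anything, do not press the button before the pack is home, and leave the other things on the bench where they are.

Things in the scene. Friction and masses are not known exactly. Their poses are not given: they have to be found in the camera images.
- pack: Battery pack: upright grey case on a black foot plate, loose, 1.2 to 1.9 kg, 205 mm tall. Origin: centre of the plate's underside, on the bench; x to its back (towards the dock), y left, z up. Plate 125 (x) by 110 (y) by 24 mm high; case 78 by 100 mm on its rear part (x -16 to +62). Slides with 5 to 15 N at the plate; pushed 60 mm or more above the bench it may tip over.
- pack_edge (a point): Middle of the front edge of the pack's foot plate, half-way up (12 mm above the bench; 62.5 mm before the pack's origin): where to push. The plate sticks out 46 mm before the case as a low ledge. The pack starts 125 to 165 mm short of home, at most 12 mm to a side and turned by at most 0.14 rad from the dock.
- dock: Charging dock, fixed. Origin: point on the bench where the pack's origin is when home; x into the dock (push direction), y left, z up. The charger is a grey housing, front face at x = +62.5 mm (stop for the pack's back), y -95 to +205, 85 mm deep, 110 mm high. On its left a console arm, 45 mm high, runs forward: x -113 to +62, y +130 to +210 mm; the button is on it.
- rail_mouth (a point): Point on the bench midway between the outer ends of the dock's two aluminium guide rails, 57 mm before the dock's origin. Rails 18 mm high; straight and 126 mm apart inside from dock x = 0 to +63 mm, flaring outwards from x = 0 to x = -57 mm, where they are about 168 mm apart. The flare helps to centre the pack, but it can jam if pushed in well off-centre.
- start_button_top (a point): Centre of the top face of the start button: a round plain white push button of 30 mm diameter in a black housing on the console arm, at x = -85, y = +170 mm in the dock's frame; pressed straight down.
- start_button (a joint): Travel of the start button in m: 0 up, 0.007 fully down (5 N); springs back. It counts as pressed beyond 0.004.
- spool: Bystander: aluminium spool, 48 mm diameter, 41 mm high, standing to the right of the pack. Origin: centre of its underside.
- flux: Bystander: small amber bottle, 38 mm diameter, 85 mm high, to the right of the dock. Origin: centre of its underside.
- jar: Bystander: squat clear jar with black lid, 52 mm diameter, 60 mm high, to the left of the console arm. Origin: centre of its underside.
- driver: Bystander: screwdriver with wooden handle, 170 mm long, lying in front of the console arm, to the left of the pack. Origin: its middle, at the underside; x along it.
- brush: Bystander: flat wooden brush, 160 mm long, lying at the right. Origin: its middle, at the underside; x along it.
- bin: Bystander: divided cardboard tray, 110 by 120 by 40 mm, at the far right. Origin: centre of its underside.

How it is judged:
By the outcome, as a careful person would: the job done as asked, in the order asked, and still so for the second after the job is handed in, with the robot touching nothing.
It also fails if it takes over 64 s, if anything falls off the work surface, if the arm or the gripper's body presses on something with over 40 N, if the wrist force passes 120 N, or if a joint passes its speed limit or range.

## Working session

There is one attempt and no reset: what is moved stays moved. The work goes in short steps, Python scripts to look and compute and a tool call to move; the robot and the scene stay as the last step left them, time stands still between calls to the robot, and variables do not carry over. Pictures are saved under pics/ and viewed, at most 10 in all, crops included, and the job is handed in when it is done.

Besides the shell and the picture viewer there is one more tool, called after ">>>" as name(argument=value, ...) on one line, values as JSON. drive_tool: Moves the arm, as the interface text tells. Its arguments: {"type":"object","properties":{"series":{"type":"array"},"grip_force":{"type":"number"}},"required":["series"]}

```bash
ls; mkdir -p pics; python3 - <<'E'
from bench import telemetry, camera, get_calibration, r
import cv2
s=telemetry.read_state();print(s['time'],s['ee_pos'],s['eef_rot'],s['ft_force'],r.tips_ahead)
for n in('top','scene'):
    c=get_calibration(n);print(n,c)
    cv2.imwrite(f'pics/{n}0.png',camera(n)[:,:,::-1])
E
```

```text
pics
0.0 [ 0.21638105 -0.58596375  0.24377205] [ 9.84394491e-01  1.75974395e-01 -1.77190267e-04 -6.82739849e-04] [ 0.03660918  0.41989108 -1.06566713] 0.022
top {'fovy': 44.23170695838984, 'cx': 249.87782006418786, 'cy': 192.6376927772228, 'xyz': array([ 0.35161618, -0.08154435,  1.41298542]), 'rotation': array([ 0.05946263, -0.051281  , -0.70182475,  0.70800881])}
scene {'fovy': 46.559887029913206, 'cx': 255.44908451967387, 'cy': 193.66403105566803, 'xyz': array([ 1.07209042, -0.72047841,  0.64470978]), 'rotation': array([0.43305049, 0.15405045, 0.27919886, 0.8430799 ])}
```

View pics/top0.png

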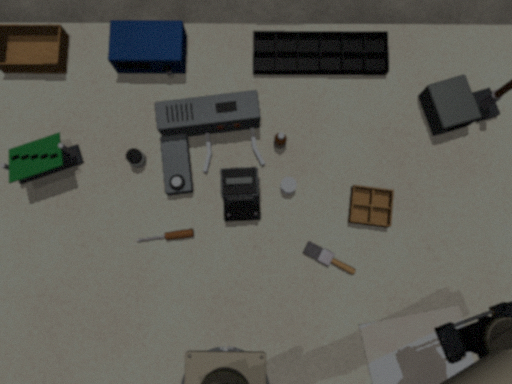

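View pics/scene0.png

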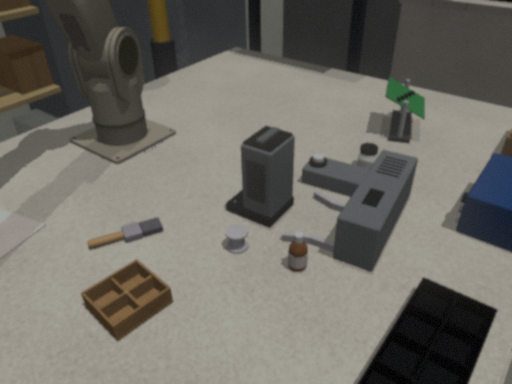

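The top view shows the charger at about (208,113), the console arm at (176,165) with the button at (177,181). The rails run (208,155)/(257,150), and the pack's black plate front edge is at about row 219, cols 225–259. The spool is at (288,186), flux at (280,141), driver at (165,236).

```bash
cat > h.py <<'E'
import numpy as np, cv2
from scipy.spatial.transform import Rotation as R
from bench import telemetry, camera, get_calibration, r
def ray(c,px,z,H=384):
    f=H/2/np.tan(np.radians(c['fovy'])/2)
    px=np.atleast_2d(px).astype(float)
    d=np.c_[(px[:,0]-c['cx'])/f,-(px[:,1]-c['cy'])/f,-np.ones(len(px))]
    q=np.asarray(c['rotation']); M=R.from_quat(q) if q.size==4 else R.from_matrix(q)
    d=M.apply(d); o=np.asarray(c['xyz']); t=(z-o[2])/d[:,2]
    return o+t[:,None]*d
def proj(c,P,H=384):
    f=H/2/np.tan(np.radians(c['fovy'])/2)
    p=R.from_quat(c['rotation']).inv().apply(np.atleast_2d(P)-c['xyz'])
    return np.c_[c['cx']+f*p[:,0]/-p[:,2], c['cy']-f*p[:,1]/-p[:,2]]
E
python3 - <<'E'
from h import *
c=get_calibration('top')
np.set_printoptions(precision=4,suppress=True)
print('plate front',ray(c,[[225,221],[259,219]],.024))
print('charger top',ray(c,[[159,136],[259,128],[155,100],[257,92]],[.11]))
print('button',ray(c,[177,181],.05)); print('rail ends',ray(c,[[207,172],[263,164]],.018))
print('spool,driver',ray(c,[[288,186],[193,235],[139,241]],.02))
w=get_calibration('wrist');print(w)
s=telemetry.read_state();M=R.from_quat(s['eef_rot'])
print('cam in tool',M.inv().apply(w['xyz']-s['ee_pos']),M.as_matrix(),(M.inv()*R.from_quat(w['rotation'])).as_matrix())
a=camera('top')[85:235,140:300,::-1]
cv2.imwrite('pics/top1.png',cv2.resize(a,None,fx=4,fy=4,interpolation=cv2.INTER_CUBIC))
E
```

```text
plate front [[ 0.4858  0.0082  0.024 ]
 [ 0.4926 -0.092   0.024 ]]
charger top [[ 0.719   0.1954  0.11  ]
 [ 0.7445 -0.0897  0.11  ]
 [ 0.8262  0.2112  0.11  ]
 [ 0.852  -0.0832  0.11  ]]
button [[0.5999 0.1497 0.05  ]]
rail ends [[ 0.634   0.0655  0.018 ]
 [ 0.6599 -0.103   0.018 ]]
spool,driver [[ 0.5927 -0.1781  0.02  ]
 [ 0.444   0.1021  0.02  ]
 [ 0.425   0.2609  0.02  ]]
{'fovy': 67.93332466277674, 'cx': 253.35073715187977, 'cy': 190.92514825691046, 'xyz': array([ 0.2884, -0.5591,  0.3834]), 'rotation': array([-0.1171,  0.0819, -0.5652,  0.8125])}
cam in tool [ 0.0769 -0.0005 -0.1395] [[ 0.9381  0.3465 -0.0005]
 [ 0.3465 -0.9381  0.0011]
 [-0.0001 -0.0012 -1.    ]] [[ 0.0012  0.9592  0.2828]
 [ 1.     -0.0011 -0.0007]
 [-0.0004  0.2828 -0.9592]]
```

View pics/top1.png

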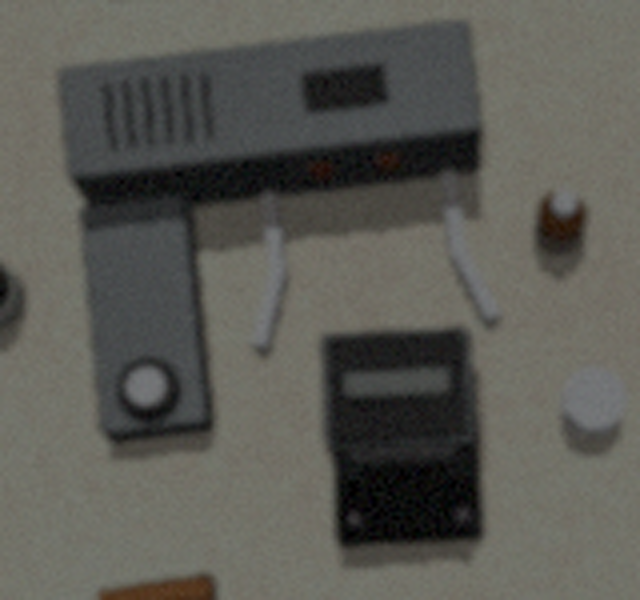

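The enlarged crop shows charger top corners (60,70),(468,22),(478,130),(72,178), console front corners (112,436),(209,427), the button at (147,387), rail outer ends (262,350),(493,320), and plate front corners (342,543),(480,537).

```bash
cat >> h.py <<'E'
def fit2(L,W):
    L=np.array(L,float);W=np.array(W,float)[:,:2];l=L-L.mean(0);w=W-W.mean(0)
    a=np.arctan2((l[:,0]*w[:,1]-l[:,1]*w[:,0]).sum(),(l*w).sum())
    A=np.array([[np.cos(a),-np.sin(a)],[np.sin(a),np.cos(a)]]);t=W.mean(0)-A@L.mean(0)
    return t,a,W-(L@A.T+t)
E
python3 - <<'E'
from h import *
np.set_printoptions(precision=4,suppress=True)
c=get_calibration('top')
def P(px,z): return [ray(c,[x/4+140-.4,y/4+85-.4],z)[0] for x,y in px]
W=P([(60,70),(468,22),(478,130),(72,178)],.11)+P([(112,433),(208,425)],.045)+P([(147,387)],.052)+P([(262,348),(493,318)],.018)
L=[(.1475,.205),(.1475,-.095),(.0625,-.095),(.0625,.205),(-.113,.21),(-.113,.13),(-.085,.17),(-.057,.088),(-.057,-.088)]
t,a,e=fit2(L,W);print('dock',t,a);print(e)
W2=P([(342,541),(480,535)],.024)+P([(325,338),(466,330)],.205)
L2=[(-.0625,.055),(-.0625,-.055),(.062,.05),(.062,-.05)]
t2,a2,e2=fit2(L2,W2);print('pack',t2,a2);print(e2)
A=np.array([[np.cos(a),-np.sin(a)],[np.sin(a),np.cos(a)]])
print('pack in dock',A.T@(t2-t),a2-a)
E
```

```text
dock [ 0.7029 -0.0087] 0.1329295295575739
[[-0.002  -0.0019]
 [-0.0039  0.0014]
 [-0.0006  0.0049]
 [ 0.0017 -0.0025]
 [ 0.0022 -0.0074]
 [-0.0019  0.0015]
 [ 0.0024  0.0028]
 [ 0.0005  0.0004]
 [ 0.0015  0.0009]]
pack [ 0.5498 -0.0395] 0.058040932312345306
[[ 0.0051 -0.0038]
 [ 0.004   0.0043]
 [-0.0046 -0.0042]
 [-0.0044  0.0037]]
pack in dock [-0.1558 -0.0102] -0.07488859724522859
```

```bash
cat >> h.py <<'E'
DOCK=np.array([.7029,-.0087]);DA=.133
def goal(pos,yaw,tilt=0):
    M=R.from_euler('z',yaw)*R.from_euler('x',np.pi)*R.from_euler('y',-tilt)
    s=telemetry.read_state();C=R.from_quat(s['eef_rot'])
    rv=(C.inv()*M).as_rotvec();d=C.inv().apply(np.array(pos)-s['ee_pos'])
    np.set_printoptions(precision=3,suppress=True)
    print('turn',rv/np.radians(5),'shift',d/.04)
def tips(pos,yaw,tilt=0):  # TCP pos for tip front-corner (leading side, 9.5mm) at pos
    M=R.from_euler('z',yaw)*R.from_euler('x',np.pi)*R.from_euler('y',-tilt)
    return np.array(pos)-M.apply([-.0095,0,.022])
def dock(x,y): 
    c,s=np.cos(DA),np.sin(DA);return DOCK+[c*x-s*y,s*x+c*y]
E
python3 - <<'E'
from h import *
goal([.40,-.25,.32],.35+1.15)
goal([.43,-.04,.32],3.2)
E
```

```text
turn [ -0.011  -0.006 -13.134] shift [ 7.215 -6.293 -1.895]
turn [ -0.004  -0.017 -32.615] shift [  9.738 -10.958  -1.89 ]
```

>>> drive_tool(series=[0, 0, -6.5, 3.6, -3.2, -1.9, 0.4, 0, 0, -13, 7.2, -6.3, -1.9, 0.4, 0, 0, -13, 7.2, -6.3, -1.9, 0.4, 0, 0, -13, 7.2, -6.3, -1.9, 0.4, 0, 0, -13, 7.2, -6.3, -1.9, 0.4, 0, 0, -13, 7.2, -6.3, -1.9, 0.4, 0, 0, -13, 7.2, -6.3, -1.9, 0.4, 0, 0, -13, 7.2, -6.3, -1.9, 0.4, 0, 0, -13, 7.2, -6.3, -1.9, 0.4, 0, 0, -13, 7.2, -6.3, -1.9, 0.4])

```text
time: 0.98
ee_pos: [0.4022, -0.2447, 0.3218]
eef_rot: [0.731, 0.682, 0.001, 0.001]
ft_force: [0.9, 0.5, 0.8]
width: 0.0608
grip_force: 0.0
```

```bash
python3 - <<'E'
from h import *
s=telemetry.read_state();print(s['ee_pos'],s['joint_positions'],s['width'])
goal([.43,-.045,.32],1.5+1.2)
E
```

```text
[ 0.4021558  -0.24466767  0.32181188] [ 0.89605132 -0.02274435 -0.43390486  1.70436008 -0.01030805  1.4561001
  0.39494446] 0.06075084508825798
turn [  0.019   0.014 -13.724] shift [5.028 0.353 0.046]
```

>>> drive_tool(series=[0, 0, -7, 2.5, 0.2, 0, 0.4, 0, 0, -13.7, 5, 0.35, 0, 0.4, 0, 0, -13.7, 5, 0.35, 0, 0.4, 0, 0, -13.7, 5, 0.35, 0, 0.4, 0, 0, -13.7, 5, 0.35, 0, 0.4, 0, 0, -13.7, 5, 0.35, 0, 0.4, 0, 0, -13.7, 5, 0.35, 0, 0.4, 0, 0, -13.7, 5, 0.35, 0, 0.4, 0, 0, -13.7, 5, 0.35, 0, 0.4, 0, 0, -13.7, 5, 0.35, 0, 0.4])

```text
time: 1.82
ee_pos: [0.4297, -0.0521, 0.3204]
eef_rot: [0.224, 0.975, -0.0, -0.0]
ft_force: [-0.0, -0.8, 1.0]
width: 0.061
grip_force: 0.0
```

```bash
python3 - <<'E'
from h import *
s=telemetry.read_state();print(s['joint_positions'])
goal([.43,-.045,.30],np.pi+.07,np.radians(8))
E
```

```text
[ 0.66479301 -0.11314651 -0.58753912  1.7781344  -0.06293506  1.45828817
  1.20639794]
turn [-0.419 -1.567 -5.968] shift [0.071 0.163 0.509]
```

>>> drive_tool(series=[-0.2, -0.8, -3, 0, 0.1, 0.2, 0.4, -0.4, -1.55, -6, 0.07, 0.16, 0.5, 0.4, -0.4, -1.55, -6, 0.07, 0.16, 0.5, 0.4, -0.4, -1.55, -6, 0.07, 0.16, 0.5, 0.4, -0.4, -1.55, -6, 0.07, 0.16, 0.5, 0.4, -0.4, -1.55, -6, 0.07, 0.16, 0.5, 0.4, -0.4, -1.55, -6, 0.07, 0.16, 0.5, 0.4, -0.4, -1.55, -6, 0.07, 0.16, 0.5, 0.4])

```text
time: 2.48
ee_pos: [0.4302, -0.045, 0.3005]
eef_rot: [-0.032, 0.997, 0.002, 0.069]
ft_force: [-0.1, 0.2, -0.2]
width: 0.0605
grip_force: 0.0
```

```bash
python3 - <<'E'
from h import *
s=telemetry.read_state();print(s['joint_positions'])
c=get_calibration('wrist');a=camera('wrist');cv2.imwrite('pics/w1.png',a[:,:,::-1])
P=lambda x,y,z:list((np.array([.5498,-.0395])+[[np.cos(.058)*x-np.sin(.058)*y],[np.sin(.058)*x+np.cos(.058)*y]][0:0] if 0 else np.array([.5498,-.0395])+np.array([np.cos(.058)*x-np.sin(.058)*y,np.sin(.058)*x+np.cos(.058)*y])))+[z]
print('plate front corners expected px',proj(c,[P(-.0625,.055,.024),P(-.0625,-.055,.024)]))
print('button,rails',proj(c,[[*dock(-.085,.17),.055],[*dock(-.057,.084),.018],[*dock(-.057,-.084),.018]]))
E
```

```text
[ 0.6205137  -0.22156185 -0.51555091  1.91078283 -0.13638195  1.29008686
  1.77244091]
plate front corners expected px [[288.52108857 174.20147397]
 [215.90446388 173.63934056]]
button,rails [[368.07832118 252.2347967 ]
 [309.40915028 255.19312341]
 [214.37915856 260.31601599]]
```

View pics/w1.png

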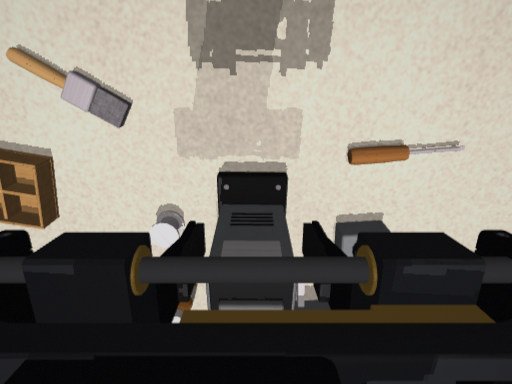

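The wrist view shows the pack's plate front edge from (219,172) to (287,172), matching the prediction of (216,174)–(288,174) within about 3 mm. The way down in front of it is clear.

```bash
python3 - <<'E'
from h import *
c=get_calibration('wrist');print(ray(c,[[219,172],[287,172]],.024))
y=.062;u=np.array([np.cos(y),np.sin(y)]);e=np.array([.4865,-.0435])-.018*u
p=tips([*e,.010],np.pi+y,np.radians(8));print(p);goal(p,np.pi+y,np.radians(8))
E
```

```text
[[ 0.48770649 -0.09331994  0.024     ]
 [ 0.48085957  0.00914593  0.024     ]]
[ 0.45608919 -0.04538789  0.03046375]
turn [-0.008 -0.023  0.035] shift [ 0.288 -0.045  6.775]
```

>>> drive_tool(series=[0, 0, 0, 0.05, 0, 1, 0.4, 0, 0, 0, 0.1, 0, 2, 0.4, 0, 0, 0, 0.15, 0, 3, 0.4, 0, 0, 0, 0.2, 0, 4, 0.4, 0, 0, 0, 0.25, 0, 5, 0.4, 0, 0, 0, 0.28, -0.04, 5.7, 0.4, 0, 0, 0, 0.28, -0.04, 6.2, 0.4, 0, 0, 0, 0.28, -0.04, 6.6, 0.4, 0, 0, 0, 0.28, -0.04, 6.75, 0.4, 0, 0, 0, 0.28, -0.04, 6.75, 0.4])

```text
time: 3.37
ee_pos: [0.4557, -0.0449, 0.0303]
eef_rot: [-0.033, 0.997, 0.002, 0.068]
ft_force: [0.1, 0.3, 1.0]
width: 0.0606
grip_force: 0.0
```

```bash
python3 - <<'E'
from h import *
s=telemetry.read_state();print(s['joint_positions'],s['ee_pos'],s['ft_force'])
c=get_calibration('wrist');a=camera('wrist');cv2.imwrite('pics/w2.png',a[:,:,::-1])
def seq(x,y,yw,t=8):
    # pack pose in dock frame -> tip pose
    o=dock(x,y);w=DA+yw;u=np.array([np.cos(w),np.sin(w)]);e=o-.0625*u
    goal(tips([*e,.010],np.pi+w,np.radians(t)),np.pi+w,np.radians(t))
for k in [(-.156,-.0102,-.07),(-.12,-.007,-.05),(-.08,-.003,-.02),(-.04,0,0),(0,0,0)]: seq(*k)
E
```

```text
[ 0.55822307  0.18785023 -0.57756214  2.18283099  0.15106633  0.6704564
  1.52014048] [ 0.45567327 -0.04485712  0.0303304 ] [0.11190481 0.31168113 1.02209419]
turn [-0.001 -0.029  0.036] shift [-0.456 -0.011  0.088]
turn [-0.032 -0.029 -0.191] shift [-1.34   0.092  0.21 ]
turn [-0.08  -0.029 -0.532] shift [-2.324  0.202  0.346]
turn [-0.111 -0.029 -0.759] shift [-3.309  0.306  0.482]
turn [-0.111 -0.029 -0.759] shift [-4.298  0.373  0.618]
```

View pics/w2.png

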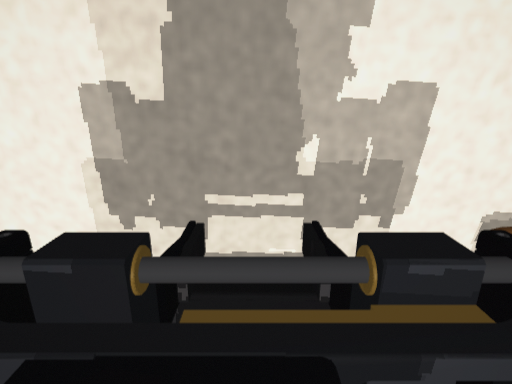

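The fingers straddle the centre line just short of the plate, which is now hidden behind the gripper, and they are clear of everything. Starting the push.

>>> drive_tool(series=[0, 0, 0, -0.15, 0, 0.03, 0.4, 0, 0, 0, -0.3, 0, 0.06, 0.4, 0, 0, 0.02, -0.4, 0, 0.08, 0.4, 0, 0, 0.03, -0.48, 0, 0.09, 0.4, 0, 0, 0.02, -0.58, 0.01, 0.105, 0.4, 0, 0, 0, -0.68, 0.02, 0.12, 0.4, 0, 0, -0.04, -0.8, 0.035, 0.135, 0.4, 0, 0, -0.08, -0.92, 0.05, 0.15, 0.4, 0, 0, -0.12, -1.04, 0.065, 0.17, 0.4, 0, 0, -0.14, -1.12, 0.07, 0.18, 0.4])

```text
time: 4.25
ee_pos: [0.4988, -0.0404, 0.0296]
eef_rot: [-0.039, 0.997, 0.001, 0.066]
ft_force: [-12.9, -2.3, 7.2]
width: 0.0608
grip_force: 6.6
```

```bash
python3 - <<'E'
from h import *
s=telemetry.read_state();print(s['ee_pos'],s['ft_force'],s['torque'])
a=camera('top');b=a[85:235,140:300,::-1]
cv2.imwrite('pics/top2.png',cv2.resize(b,None,fx=4,fy=4,interpolation=cv2.INTER_CUBIC))
E
```

```text
[ 0.49882026 -0.0403705   0.02959498] [-12.87323662  -2.25969751   7.19961445] [-0.64324739  2.72452582 -0.24682446]
```

View pics/top2.png

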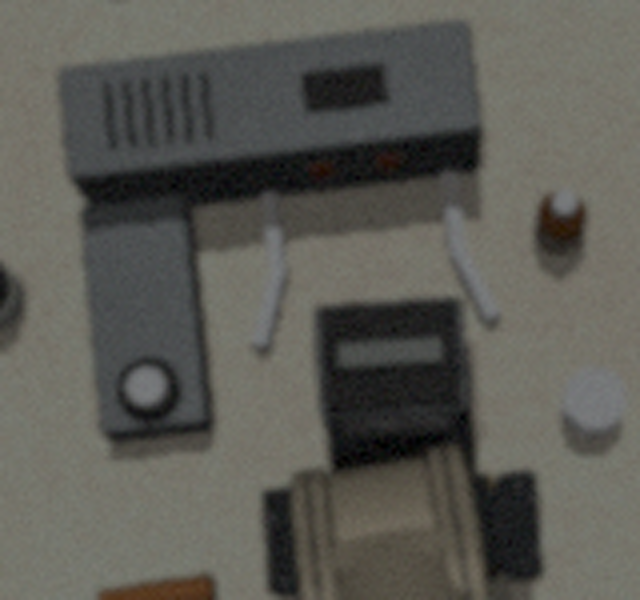

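The pack has slid upright: case top back corners are now at (318,310),(460,302), rail mouth ends at (262,348),(493,318), and nothing else has moved.

```bash
cat >> h.py <<'E'
def packtop(pl,pr):
    c=get_calibration('top')
    P=[ray(c,[x/4+140-.4,y/4+85-.4],.205)[0] for x,y in (pl,pr)]
    d=P[0]-P[1];yw=np.arctan2(-d[0],d[1]);m=(P[0]+P[1])[:2]/2
    m=m-.0595*np.array([np.cos(yw),np.sin(yw)])  # ~ .062 less blur
    A=DA;q=m-DOCK
    print('pack in dock',np.cos(A)*q[0]+np.sin(A)*q[1],-np.sin(A)*q[0]+np.cos(A)*q[1],yw-A)
def seq(x,y,yw,z=.011,t=8):
    o=dock(x,y);w=DA+yw;u=np.array([np.cos(w),np.sin(w)]);e=o-.0625*u
    goal(tips([*e,z],np.pi+w,np.radians(t)),np.pi+w,np.radians(t))
E
python3 - <<'E'
from h import *
packtop((325,338),(466,330));packtop((318,310),(460,302))
s=telemetry.read_state();w=2*np.arctan2(s['eef_rot'][1],s['eef_rot'][0])-np.pi
C=R.from_quat(s['eef_rot']);p=C.apply([-.0095,0,.022])+s['ee_pos'];x=C.apply([-1,0,0]);w=np.arctan2(x[1],x[0])
o=p[:2]+.0625*np.array([np.cos(w),np.sin(w)]);q=o-DOCK
print('tool implies',np.cos(DA)*q[0]+np.sin(DA)*q[1],-np.sin(DA)*q[0]+np.cos(DA)*q[1],w-DA,p[2])
for k in [(-.125,-.006,-.05),(-.09,-.003,-.025),(-.06,0,0),(-.03,0,0)]: seq(*k)
E
```

```text
pack in dock -0.15793110743587974 -0.010525058195256592 -0.06781803264875197
pack in dock -0.13882835658725817 -0.008509595634483648 -0.06825677563419096
tool implies -0.13111540449423398 -0.00841799415154823 -0.054659388329710956 0.009147156148156248
turn [-0.051 -0.083 -0.053] shift [-0.15   0.058 -0.025]
turn [-0.09  -0.083 -0.337] shift [-1.013  0.134  0.09 ]
turn [-0.129 -0.084 -0.62 ] shift [-1.753  0.203  0.188]
turn [-0.129 -0.084 -0.62 ] shift [-2.496  0.245  0.287]
```

>>> drive_tool(series=[0, 0, -0.05, -0.15, 0.02, -0.02, 0.4, 0, 0, -0.11, -0.32, 0.05, 0, 0.4, 0, 0, -0.17, -0.49, 0.08, 0.02, 0.4, 0, 0, -0.23, -0.66, 0.11, 0.045, 0.4, 0, 0, -0.3, -0.84, 0.13, 0.065, 0.4, 0, 0, -0.37, -1.02, 0.15, 0.09, 0.4, 0, 0, -0.44, -1.2, 0.17, 0.11, 0.4, 0, 0, -0.51, -1.38, 0.185, 0.135, 0.4, 0, 0, -0.58, -1.56, 0.2, 0.16, 0.4, 0, 0, -0.62, -1.7, 0.21, 0.18, 0.4])

```text
time: 5.13
ee_pos: [0.5665, -0.0263, 0.031]
eef_rot: [-0.066, 0.996, -0.001, 0.066]
ft_force: [-8.0, -2.5, -3.3]
width: 0.061
grip_force: 3.9
```

```bash
python3 - <<'E'
from h import *
s=telemetry.read_state();print(s['ft_force'],s['torque'])
a=camera('top');b=a[85:235,140:300,::-1]
cv2.imwrite('pics/top3.png',cv2.resize(b,None,fx=4,fy=4,interpolation=cv2.INTER_CUBIC))
for k in [(-.03,0,0),(0,0,0),(.01,0,0)]: seq(*k)
E
```

```text
[-8.04802097 -2.54652831 -3.28448684] [-0.2698721   1.87879671 -0.12847713]
turn [-0.118 -0.078  0.006] shift [-0.778 -0.02   0.101]
turn [-0.118 -0.078  0.006] shift [-1.521 -0.019  0.201]
turn [-0.118 -0.078  0.006] shift [-1.769 -0.019  0.234]
```

View pics/top3.png

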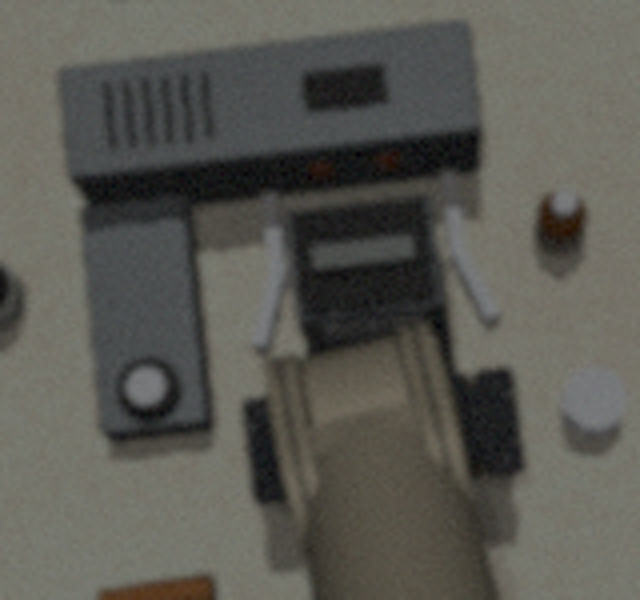

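The pack is inside the flare and square with the dock, back corners at (293,212),(428,197). Pushing on.

>>> drive_tool(series=[0, 0, 0, -0.15, 0, 0.02, 0.4, 0, 0, 0, -0.3, 0, 0.04, 0.4, 0, 0, 0, -0.45, -0.01, 0.06, 0.4, 0, 0, 0, -0.6, -0.01, 0.08, 0.4, 0, 0, 0, -0.75, -0.02, 0.1, 0.4, 0, 0, 0, -0.87, -0.02, 0.115, 0.4, 0, 0, 0, -0.99, -0.02, 0.13, 0.4, 0, 0, 0, -1.11, -0.02, 0.145, 0.4, 0, 0, 0, -1.22, -0.02, 0.16, 0.4, 0, 0, 0, -1.3, -0.02, 0.17, 0.4])

```text
time: 6.02
ee_pos: [0.6186, -0.0199, 0.0314]
eef_rot: [-0.066, 0.996, -0.001, 0.066]
ft_force: [-7.1, -0.8, -4.9]
width: 0.0611
grip_force: 3.6
```

```bash
python3 - <<'E'
from h import *
packtop((293,212),(428,197))
s=telemetry.read_state();print(s['ft_force'],s['torque'],s['joint_positions'])
for k in [(0,0,0),(.01,0,0)]: seq(*k)
E
```

```text
pack in dock -0.06853309799776476 -0.0013287823458072532 -0.012214014378594068
[-7.14275772 -0.76112899 -4.92078264] [-0.10478462  1.87449138 -0.06715197] [ 0.38020177  0.49640711 -0.51328831  1.78104056  0.33018583  0.81141532
  1.42358891]
turn [-0.119 -0.089  0.003] shift [-0.25  -0.001  0.032]
turn [-0.119 -0.089  0.003] shift [-0.497 -0.001  0.065]
```

>>> drive_tool(series=[0, 0, 0, -0.06, 0, 0.01, 0.4, 0, 0, 0, -0.12, 0, 0.015, 0.4, 0, 0, 0, -0.18, 0, 0.02, 0.4, 0, 0, 0, -0.23, 0, 0.03, 0.4, 0, 0, 0, -0.25, 0, 0.03, 0.4])

```text
time: 6.43
ee_pos: [0.6284, -0.0186, 0.0315]
eef_rot: [-0.066, 0.996, -0.001, 0.066]
ft_force: [-6.1, -0.7, -4.6]
width: 0.0609
grip_force: 3.5
```

>>> drive_tool(series=[0, 0, 0, -0.05, 0, 0.005, 0.4, 0, 0, 0, -0.1, 0, 0.01, 0.4])

```text
time: 6.6
ee_pos: [0.6304, -0.0184, 0.0311]
eef_rot: [-0.066, 0.996, -0.001, 0.064]
ft_force: [-24.6, -2.4, 9.9]
width: 0.0611
grip_force: 12.6
```

>>> drive_tool(series=[0, 0, 0, -0.05, 0, 0.005, 0.4, 0, 0, 0, -0.1, 0, 0.01, 0.4])

```text
time: 6.77
ee_pos: [0.6309, -0.0183, 0.0309]
eef_rot: [-0.066, 0.996, -0.002, 0.06]
ft_force: [-48.2, -4.4, 31.3]
width: 0.0609
grip_force: 24.1
```

The push met a hard stop at the expected home position: 48 N, with the tool at dock x of about 0. Backing off and rising, then checking.

>>> drive_tool(series=[0, 0, 0, 0.15, 0, -0.05, 0.4, 0, 0, 0, 0.4, 0, -0.1, 0.4, 0, 0, 0, 0.8, 0, -0.2, 0.4, 0, 0, 0, 1.2, 0, -0.4, 0.4, 0, 0, 0, 1.2, 0, -1.3, -1, 0, 0, 0, 1.2, 0, -2.2, -1, 0, 0, 0, 1.2, 0, -3.1, -1, 0, 0, 0, 1.2, 0, -4, -1, 0, 0, 0, 1.2, 0, -4.4, -1, 0, 0, 0, 1.2, 0, -4.4, -1])

```text
time: 7.6
ee_pos: [0.5697, -0.0247, 0.2067]
eef_rot: [-0.066, 0.995, -0.002, 0.073]
ft_force: [0.1, 0.2, 0.7]
width: 0.0286
grip_force: 0.0
```

```bash
python3 - <<'E'
from h import *
s=telemetry.read_state();print(s['ee_pos'],s['ft_force'],s['width'])
c=get_calibration('wrist');w=camera('wrist')[:,:,::-1]
b=camera('top')[85:235,140:300,::-1];sc=camera('scene')[100:280,200:440,::-1]
b=cv2.resize(b,(400,375),interpolation=cv2.INTER_CUBIC);sc=cv2.resize(sc,(400,300),interpolation=cv2.INTER_CUBIC)
im=np.zeros((600,800,3),np.uint8);im[:300,:400]=sc;im[:375,400:]=b;im[300:,:400]=cv2.resize(w,(400,300))
cv2.imwrite('pics/m4.png',im)
p=tips([*dock(-.085,.17),.10],np.pi+DA)
p=[*dock(-.085,.17),.12];print(p);goal(p,np.pi+DA)
E
```

```text
[ 0.56968115 -0.02471332  0.20672445] [0.0994127  0.23526363 0.67069512] 0.02862655683774283
[np.float64(0.5961072740806124), np.float64(0.14852694963239155), 0.12]
turn [-0.123  1.575 -0.001] shift [-0.999  4.225  2.136]
```

View pics/m4.png

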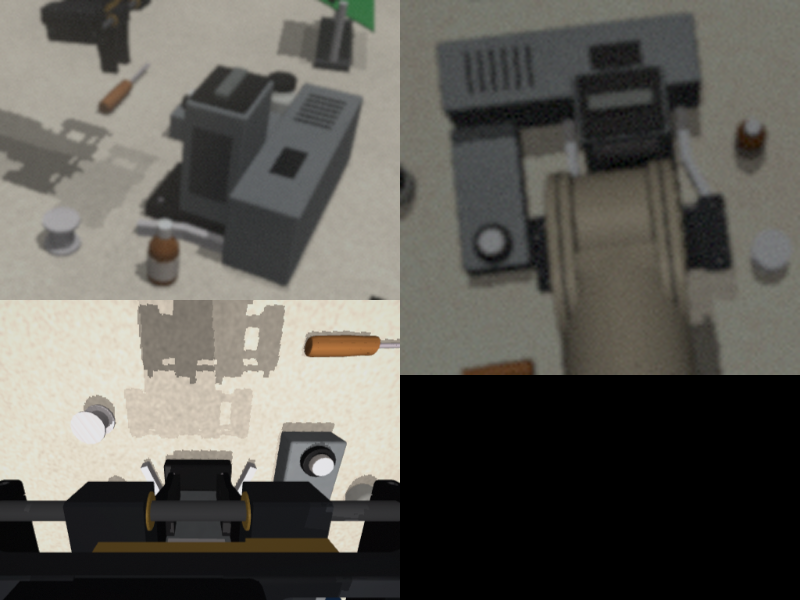

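The pack stands upright between the rails with its back against the charger (scene and top views), and the bystanders have not moved. The button cap is at about wrist pixel (411,211).

```bash
python3 - <<'E'
from h import *
c=get_calibration('wrist');w=camera('wrist')
m=(w.min(2)>170).astype(np.uint8);m[:185]=0;m[250:]=0;m[:,:385]=0;m[:,450:]=0
n,l,st,ce=cv2.connectedComponentsWithStats(m);print(st,ce)
i=1+np.argmax(st[1:,4]);pw=ce[i]
t=get_calibration('top');a=camera('top');m=(a.min(2)>95).astype(np.uint8)[172:190,168:187]
n,l,st2,ce2=cv2.connectedComponentsWithStats(m);print(st2,ce2+[168,172])
for z in(.05,.055,.06,.065): print(z,ray(c,pw,z),ray(t,[176.4,181.3],z))
E
```

```text
[[     0      0    512    384 195312]
 [   428    185     22     65    802]
 [   402    207     27     24    494]] [[254.33195093 191.29574732]
 [441.72693267 224.47880299]
 [414.97368421 218.7145749 ]]
[[  0   0  19  18 280]
 [  4   5   9   9  62]] [[177.23214286 180.35714286]
 [175.9516129  181.14516129]]
0.05 [[0.60794965 0.19255658 0.05      ]] [[0.59901051 0.1514557  0.05      ]]
0.055 [[0.60549479 0.18845295 0.055     ]] [[0.59810296 0.15060096 0.055     ]]
0.06 [[0.60303992 0.18434931 0.06      ]] [[0.59719542 0.14974622 0.06      ]]
0.065 [[0.60058506 0.18024568 0.065     ]] [[0.59628787 0.14889147 0.065     ]]
```

```bash
python3 - <<'E'
from h import *
c=get_calibration('wrist');t=get_calibration('top')
for z in(.05,.055,.06,.065,.07): print(z,ray(c,[415,218.7],z),ray(t,[176.2,181.2],z))
goal([.598,.150,.15],np.pi+DA)
E
```

```text
0.05 [[0.60388486 0.15996519 0.05      ]] [[0.59930444 0.15205429 0.05      ]]
0.055 [[0.60149412 0.15643786 0.055     ]] [[0.59839581 0.15119735 0.055     ]]
0.06 [[0.59910338 0.15291053 0.06      ]] [[0.59748719 0.15034042 0.06      ]]
0.065 [[0.59671264 0.14938321 0.065     ]] [[0.59657856 0.14948348 0.065     ]]
0.07 [[0.5943219  0.14585588 0.07      ]] [[0.59566994 0.14862654 0.07      ]]
turn [-0.113  1.557  0.   ] shift [-1.167  4.242  1.382]
```

>>> drive_tool(series=[0, 0.4, 0, -0.2, 0.9, 0.1, -1, 0, 0.8, 0, -0.5, 1.8, 0.2, -1, 0, 1.2, 0, -0.8, 2.7, 0.4, -1, 0, 1.55, 0, -1, 3.5, 0.6, -1, -0.1, 1.55, 0, -1.16, 4.24, 0.9, -1, -0.1, 1.55, 0, -1.16, 4.24, 1.2, -1, -0.1, 1.55, 0, -1.16, 4.24, 1.38, -1, -0.1, 1.55, 0, -1.16, 4.24, 1.38, -1])

```text
time: 8.52
ee_pos: [0.5973, 0.1487, 0.1484]
eef_rot: [-0.066, 0.998, -0.001, -0.001]
ft_force: [0.7, -0.0, -0.3]
width: 0.0003
grip_force: 0.0
```

```bash
python3 - <<'E'
from h import *
s=telemetry.read_state();print(s['width'],s['ft_force'])
c=get_calibration('wrist');a=camera('wrist');cv2.imwrite('pics/w5.png',a[:,:,::-1])
print(proj(c,[.597,.150,.063]))
goal([.597,.150,.022+.068],np.pi+DA)
E
```

```text
0.00029057514603512714 [ 0.67125556 -0.04853297 -0.31531971]
[[254.89300929 204.93402025]]
turn [-0.031 -0.003 -0.017] shift [0.015 0.052 1.495]
```

View pics/w5.png

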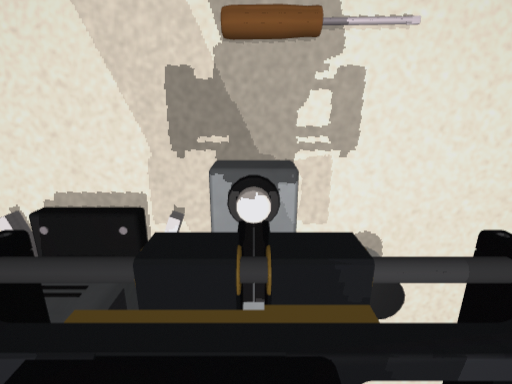

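The button cap is at (254,204), within 1 px of the prediction, and the shut fingers are centred above it. Going down.

>>> drive_tool(series=[0, 0, 0, 0.01, 0.03, 0.4, -1, 0, 0, 0, 0.01, 0.04, 0.8, -1, 0, 0, 0, 0.01, 0.05, 1.1, -1, 0, 0, 0, 0.01, 0.05, 1.3, -1, 0, 0, 0, 0.01, 0.05, 1.4, -1, 0, 0, 0, 0.01, 0.05, 1.45, -1, 0, 0, 0, 0.01, 0.05, 1.45, -1])

```text
time: 9.15
ee_pos: [0.598, 0.1514, 0.0935]
eef_rot: [-0.066, 0.998, -0.001, 0.001]
ft_force: [0.3, 0.1, 1.6]
width: 0.0002
grip_force: 0.0
```

>>> drive_tool(series=[0, 0, 0, 0, 0, 0.06, -1, 0, 0, 0, 0, 0, 0.12, -1, 0, 0, 0, 0, 0, 0.12, -1])

```text
time: 9.4
ee_pos: [0.5983, 0.1518, 0.0888]
eef_rot: [-0.066, 0.998, -0.001, 0.002]
ft_force: [0.9, -1.3, 2.5]
width: 0.0005
grip_force: 1.1
```

>>> drive_tool(series=[0, 0, 0, 0, 0, 0.05, -1, 0, 0, 0, 0, 0, 0.1, -1, 0, 0, 0, 0, 0, 0.1, -1])

```text
time: 9.65
ee_pos: [0.5983, 0.1518, 0.0847]
eef_rot: [-0.066, 0.998, -0.001, 0.002]
ft_force: [1.9, 0.1, 4.1]
width: 0.0006
grip_force: 2.1
```

>>> drive_tool(series=[0, 0, 0, 0, 0, 0.04, -1, 0, 0, 0, 0, 0, 0.07, -1, 0, 0, 0, 0, 0, 0.07, -1])

```text
time: 9.9
ee_pos: [0.5984, 0.1518, 0.0833]
eef_rot: [-0.066, 0.998, -0.001, 0.002]
ft_force: [-3.7, -2.9, 15.0]
width: -0.0
grip_force: 7.7
```

>>> drive_tool(series=[0, 0, 0, 0, 0, 0.04, -1, 0, 0, 0, 0, 0, 0.05, -1, 0, 0, 0, 0, 0, 0.05, -1])

```text
time: 10.15
ee_pos: [0.5985, 0.1519, 0.083]
eef_rot: [-0.066, 0.998, -0.001, 0.002]
ft_force: [-10.4, -3.7, 31.2]
width: 0.0004
grip_force: 15.7
```

Button bottomed (stiff stop after about 7 mm of spring). Lifting off.

>>> drive_tool(series=[0, 0, 0, 0, 0, -0.2, -1, 0, 0, 0, 0, 0, -0.6, -1, 0, 0, 0, 0, 0, -1.2, -1, 0, 0, 0, 0, 0, -2, -1, 0, 0, 0, 0, 0, -2.8, -1, 0, 0, 0, 1, 0, -3.6, -1, 0, 0, 0, 2, 0, -4, -1, 0, 0, 0, 2.5, 0, -4, -1, 0, 0, 0, 2.5, 0, -4, -1])

```text
time: 10.9
ee_pos: [0.4945, 0.139, 0.2408]
eef_rot: [-0.067, 0.998, -0.002, 0.002]
ft_force: [0.8, 1.2, 0.2]
width: 0.0002
grip_force: 0.0
```

```bash
python3 - <<'E'
from h import *
s=telemetry.read_state();print(s['ee_pos'],s['ft_force'])
b=camera('top')[85:235,140:300,::-1];sc=camera('scene')[100:280,200:440,::-1]
im=np.zeros((375,800,3),np.uint8);im[:300,:400]=cv2.resize(sc,(400,300),interpolation=cv2.INTER_CUBIC);im[:,400:]=cv2.resize(b,(400,375),interpolation=cv2.INTER_CUBIC)
cv2.imwrite('pics/m6.png',im)
E
```

```text
[0.4945151  0.13899668 0.240847  ] [0.78226581 1.15407683 0.23918081]
```

View pics/m6.png

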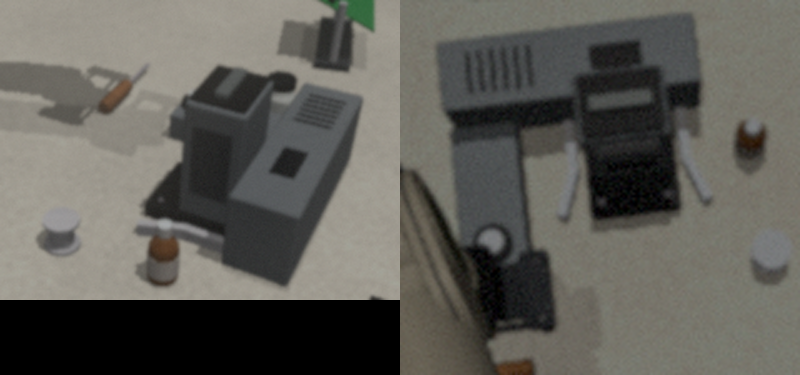

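The pack is upright and centred between the rails, plate front corners at (593,216),(680,208) in the right-hand panel; the button is up and the bystanders are unmoved. One numeric check before handing in.

```bash
python3 - <<'E'
from h import *
t=get_calibration('top')
P=ray(t,[[217.0,171.2],[251.8,168.0]],.024)[:,:2]-DOCK
A=np.array([[np.cos(DA),np.sin(DA)],[-np.sin(DA),np.cos(DA)]])
print(P@A.T)
E
```

```text
[[-0.06106781  0.0521756 ]
 [-0.06442963 -0.05262898]]
```

Front edge at dock x ≈ −62.7 mm, y ±52: home.

```bash
python3 -c "
from bench import r
print(r.close_job())"
```

```text
the job is handed in; nothing more can be done
None
```

The job is handed in (no verdict was returned): the pack slid upright all the way home between the rails, its front edge measured within about 1 mm of the home position, then the start button was pressed to its stop and came up again, and no bystander in the views I checked had moved; the arm finished clear.

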